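# Turn a batch of carburettor mounts over in the flip nest

### The job

Turn all the rubber carburettor mounts on the bench over together in the clamshell flip nest: load them neck up into the right leaf, close the left leaf over them, turn the shut pair over to the left and fold the right leaf back, easing the leaves over without letting them drop. Then set the turned mounts in the steel tray, gasket face up and each standing flat on its neck, and log the batch by swinging the counter's lever to its stop and letting it spring back. Leave the nest open and the other things on the bench where they are.

Things in the scene. Friction and masses are not known exactly. Their poses are not given: they have to be found in the camera images.
- mount1: black rubber carburettor mount, 90 g; two or three of the three are present. Flange 60 (x) x 48 (y) x 14 mm thick with a flat gasket face; on its other side a round neck 40 mm across, 16 mm long, with a metal band (30 mm in all, firm to grip). Origin: centre of the gasket face; z points from there out through the neck. It starts on its gasket face, neck up
- mount2: black rubber carburettor mount, 90 g; two or three of the three are present. Flange 60 (x) x 48 (y) x 14 mm thick with a flat gasket face; on its other side a round neck 40 mm across, 16 mm long, with a metal band (30 mm in all, firm to grip). Origin: centre of the gasket face; z points from there out through the neck. It starts on its gasket face, neck up
- mount3: black rubber carburettor mount, 90 g; two or three of the three are present. Flange 60 (x) x 48 (y) x 14 mm thick with a flat gasket face; on its other side a round neck 40 mm across, 16 mm long, with a metal band (30 mm in all, firm to grip). Origin: centre of the gasket face; z points from there out through the neck. It starts on its gasket face, neck up
- nest_hinge (a point): flip nest on a fixed steel base 240 x 232 x 12 mm: two aluminium leaves on one hinge. Point: middle of the hinge, 36 mm above the bench; x along the hinge away from the robot, y left, z up. Open, the right leaf lies on the -y side, the left on +y, pocket floors 16 mm below the hinge axis. Shut, the floors are 32 mm apart. Plates reach 114 mm from the hinge
- loading_leaf (a joint): right leaf's hinge angle (rad): 0 lying open on the right, 1.57 upright, 3.14 turned over onto the left side. 0.5 kg; swings over the top with slight drag and falls if let go. Nothing latches the leaves together: to turn the shut pair over, both must be held
- cover_leaf (a joint): left leaf's hinge angle (rad): 0 lying open on the left, 1.57 upright, 3.14 closed over the right leaf on the right side. 0.5 kg; swings over the top with slight drag and falls if let go
- right_handle (a point): middle of the right leaf's half-handle: a black bar 12 mm thick, 62 mm long, parallel to the hinge and 157 mm from it, level with the hinge axis, 43 mm clear of the plate, at hinge x = -64 to -2 mm, on a 10 mm arm at x = -60 mm. It can be pinched from above all through the swing. Shut, the two halves meet end to end as one bar; a pinch across the joint (x = 0) holds both
- left_handle (a point): middle of the left leaf's half-handle: the same bar, at hinge x = +2 to +64 mm, 157 mm from the hinge, on a 10 mm arm at x = +60 mm
- right_pocket1 (a point): centre of the floor of the right leaf's pocket nearest the robot: 66 mm (along the hinge) x 54 mm, walls 12 mm high; takes a mount's flange, long side along the hinge, neck up. 72 mm from the hinge, pockets 71 mm apart. Axes: the hinge's x, y, z while the leaf lies open
- left_pocket1 (a point): centre of the floor of the left leaf's pocket nearest the robot: 50 x 50 mm, walls 8 mm high; takes a mount's neck, neck down. 72 mm from the hinge; it faces right pocket 1 when shut
- right_pocket2 (a point): centre of the floor of the right leaf's pocket in the middle: 66 mm (along the hinge) x 54 mm, walls 12 mm high; takes a mount's flange, long side along the hinge, neck up. 72 mm from the hinge, pockets 71 mm apart. Axes: the hinge's x, y, z while the leaf lies open
- left_pocket2 (a point): centre of the floor of the left leaf's pocket in the middle: 50 x 50 mm, walls 8 mm high; takes a mount's neck, neck down. 72 mm from the hinge; it faces right pocket 2 when shut
- right_pocket3 (a point): centre of the floor of the right leaf's pocket farthest from the robot: 66 mm (along the hinge) x 54 mm, walls 12 mm high; takes a mount's flange, long side along the hinge, neck up. 72 mm from the hinge, pockets 71 mm apart. Axes: the hinge's x, y, z while the leaf lies open
- left_pocket3 (a point): centre of the floor of the left leaf's pocket farthest from the robot: 50 x 50 mm, walls 8 mm high; takes a mount's neck, neck down. 72 mm from the hinge; it faces right pocket 3 when shut
- tray: fixed steel tray 250 (x) x 145 (y) mm, floor and sides 4 mm thick, 12 mm high over all. Origin: centre of its underside; room for three mounts in a row along x
- counter_shaft (a point): point on the lever shaft of a lever counter (grey box 40 (x) x 62 (y) x 50 mm high, fixed to the bench), 38 mm above the bench, beside the box's face away from the robot, 30 mm from the box's centre. x along the shaft, away from the robot; y left; the lever swings in the y-z plane through this point
- counter_lever (a joint): counter lever's angle (rad): 0 at rest, leaning 0.45 rad from upright to -y (right); 0.9 at its stop, leaning 0.45 rad to +y (left). A spring brings it back; about 3 N at the tip holds it at the stop. The lever is an 8 mm steel rod with a black 16 mm ball centred 55 mm from the shaft; push it from its -y side
- socket: chrome spark plug socket standing on end, 27 mm across, 66 mm tall: not part of the job, leave it alone. Origin: centre of its underside
- starter_pawl: red nylon starter pawl lying flat, 45 mm long, 7 mm thick: not part of the job, leave it alone. Origin: centre of its underside
- tach_probe: brass tachometer probe lying down, 135 mm long: not part of the job, leave it alone. Origin: centre of its underside
- shroud: aluminium cylinder shroud piece, an upturned channel 110 x 74 x 54 mm: not part of the job, leave it alone. Origin: centre of its underside
- screwdriver: screwdriver lying behind the flip nest: not part of the job, leave it alone. Origin: centre of its underside
- spark_plug: spark plug lying down, 55 mm long: not part of the job, leave it alone. Origin: centre of its underside
There are look-alikes about, which are no part of the job. What is shaped like the mount2 but blue or turquoise is not meant.

How it is judged:
By the outcome, as a careful person would: the job done as asked, in the order asked, and still so for the second after the job is handed in, with the robot touching nothing.
Of mount1, mount2, mount3 only 2 to 3 are there at a start; the rules pass over those that are not, and their reading is None.
At some moment in a run one of mount1, mount2, mount3 may be knocked a few centimetres aside while the robot is not near it.
It also fails if it takes over 210 s, if anything falls off the work surface, if the arm or the gripper's body presses on something with over 40 N, if the wrist force passes 120 N, or if a joint passes its speed limit or range.

### The arm

A 7-joint arm with a two-finger parallel gripper is mounted at the origin on the work surface. World frame = base frame: x ahead of the robot, y to its left, z up, the work surface at z = 0. Lengths are in m, angles in rad, forces in N, time in s.
With the tool pointing down it reaches from about 0.4 to 0.9 m from the base axis. Payload 5.6 kg.
Tool frame: the origin (TCP) lies midway between the tips of the shut fingers; the grasp point (between the pads) lies 19 mm behind it; z points along the fingers, y is the line along which they close (so a half turn about z gives the same grasp; the last joint's range is limited). The gripper opens to 92 mm and grips with 3 to 60 N. Pads are 20 mm wide; open, the fingers measure 128 mm over their backs; the gripper's body (75 mm by 189 mm) begins 69 mm behind the grasp point.
Start: joints at [1.067, 0.468, -0.012, 1.603, 0.006, 1.071, -0.056], TCP at [0.289, -0.582, 0.215] pointing down, gripper open.
Joint ranges: [-2.53, 2.53], [-0.31, 2.02], [-1.57, 1.55], [0.28, 2.44], [-1.29, 4.43], [0.15, 1.84], [-2.92, 2.92]. Speed limits (rad/s): [2.57, 2.57, 3.14, 3.14, 3.14, 3.14, 3.14].

### API

Orientations are given as a 3x3 rotation matrix whose columns are the frame's x, y, z axes.
In Python, from station import env, effector, solver, viewer, workorder, search_frame, tip_of gives the robot as it stands. Calls block until the motion is done:
- env.reach(position, orientation): joint-space move of the TCP to a pose.
- env.movel(position, frame=None, rate=0.15): straight line of the TCP; frame=None keeps the orientation; rate is the mean speed in m/s.
- env.goto_joints(angles): joint-space move.
- effector.release() and effector.grasp(squeeze=None): open the fingers fully, or close them until they stop; squeeze is the grip in N (None keeps the last).
- env.pause(seconds).
- solver.inverse_kinematics(position, orientation): joint angles nearest the present ones, or None.
- env.sense(): the state.
- viewer.read_camera(name): name is "scene" or "top"; returns (picture, depth): 420x560x3 uint8, red, green, blue; 420x560 float32, m along the optical axis (not along the pixel's ray), 0 where there is no reading.
- viewer.camera_info(name): a dict with "intrinsics" (3x3 intrinsics, pixels), "eye" and "rotation" of the camera in the world. Camera axes: x right, y up, looking along -z (the intrinsics and any distortion apply to the point x, -y, -z); pixel columns grow to the right and rows downward; lengths in m; the calibration is good to about 2 mm. A picture is of the moment at which its call begins. camera_info takes no time and is no camera call.
A pose or a line that the arm cannot do raises env.PlanningError and nothing moves.
- workorder.finish_job(): hands the job in; it is judged then, once.
Trained networks look in the newest picture that a camera, given by its name, has taken for a name from the list of things; names that differ only in an ending like _2 or _b are one class to them, and where a whole thing is asked for, a point or a joint stands for the part that bears it (a point fixed in the world has none). Each returns a list of dicts, best first, with "score" (0 to 1); they miss things now and then, are a little off and sometimes report something else, mostly with a low value. They report only what shows in the picture. A call takes as long as a camera call. They do not tell look-alikes from the thing itself.
- search_frame(camera, name): "at" ([x, y, z] in m, in world coordinates, good to about 4 mm: the middle of the surface that is visible of it).
- tip_of(camera, name): "at" ([x, y, z] in m, in world coordinates, good to about 4 mm: a listed point, or the origin of a listed thing).
The state is a dict: "t": time; "joint_positions": joint angles; "joint_velocities": joint speeds; "tau": joint torques, N m; "ee_pos": TCP position; "tcp_rot": TCP orientation; "wrist_force": force on the tool from outside, world axes, zero at the start; "moment": the same for the moment, N m; "gripper_width": finger opening in m; "grasp_force": force on a finger pad.
Only numpy, scipy, OpenCV 4.12 (cv2) and the standard library are available. Lean on these libraries where they do the work, as an engineer would, in place of code of your own. Each camera call takes 0.05 s, during which the arm holds its last target. There are 200 camera calls.

## Working session

There is one attempt and no reset: what is moved stays moved. The work goes in short steps, each a Python script; the robot and the scene stay as the last script left them, time stands still between calls to the robot, and variables do not carry over. Pictures are saved under pics/ and viewed, at most 14 in all, crops included, and the job is handed in when it is done.

```bash
ls; mkdir -p pics; python3 - <<'E'
from station import *
import cv2,numpy as np
for c in ("top","scene"):
    p,d=viewer.read_camera(c); cv2.imwrite(f"pics/{c}0.png",p[:,:,::-1])
    np.save(f"pics/{c}0.npy",d)
    for n in ["mount1","nest_hinge","right_handle","left_handle","right_pocket1","right_pocket2","right_pocket3","left_pocket1","left_pocket3","tray","counter_shaft","counter_lever"]:
        try: print(c,n,[(np.round(r["at"],3).tolist(),round(r["score"],2)) for r in tip_of(c,n)][:6])
        except Exception as e: print(c,n,e)
    i=viewer.camera_info(c);print(i["eye"])
print(env.sense()["t"])
E
```

```text
pics
top mount1 [([0.467, -0.467, -0.005], 0.95), ([0.594, -0.453, 0.001], 0.78), ([0.595, -0.334, -0.002], 0.72), ([0.414, -0.358, 0.002], 0.68), ([0.498, -0.348, -0.003], 0.54)]
top nest_hinge [([0.593, -0.01, 0.035], 0.9), ([0.396, 0.217, -0.002], 0.43), ([0.408, -0.222, -0.001], 0.31), ([0.526, 0.068, 0.019], 0.18)]
top right_handle [([0.561, -0.162, 0.035], 0.65)]
top left_handle [([0.627, 0.147, 0.037], 0.93), ([0.497, -0.344, -0.001], 0.65)]
top right_pocket1 [([0.595, -0.082, 0.022], 0.92), ([0.526, -0.078, 0.02], 0.85), ([0.665, -0.078, 0.023], 0.59)]
top right_pocket2 [([0.595, -0.082, 0.022], 0.92), ([0.526, -0.078, 0.02], 0.85), ([0.665, -0.078, 0.023], 0.59)]
top right_pocket3 [([0.595, -0.082, 0.022], 0.92), ([0.526, -0.078, 0.02], 0.85), ([0.665, -0.078, 0.023], 0.59)]
top left_pocket1 [([0.6, 0.065, 0.019], 0.96), ([0.671, 0.066, 0.02], 0.85), ([0.527, 0.067, 0.019], 0.71)]
top left_pocket3 [([0.6, 0.065, 0.019], 0.96), ([0.671, 0.066, 0.02], 0.85), ([0.527, 0.067, 0.019], 0.71)]
top tray [([0.503, 0.384, 0.0], 0.95), ([0.663, -0.079, 0.026], 0.16)]
top counter_shaft 
[... 975 characters left out ...]
)]
scene right_pocket3 [([0.593, -0.078, 0.021], 0.92), ([0.668, -0.077, 0.023], 0.65), ([0.777, -0.023, 0.001], 0.45)]
scene left_pocket1 [([0.667, 0.061, 0.017], 0.87), ([0.599, 0.065, 0.021], 0.67), ([0.529, 0.064, 0.015], 0.63)]
scene left_pocket3 [([0.667, 0.061, 0.017], 0.87), ([0.599, 0.065, 0.021], 0.67), ([0.529, 0.064, 0.015], 0.63)]
scene tray [([0.501, 0.382, -0.002], 0.6), ([0.669, 0.061, 0.019], 0.39)]
scene counter_shaft [([0.457, -0.013, 0.038], 0.7)]
scene counter_lever it knows: counter_shaft, left_handle, left_pocket, mount, nest_hinge, right_handle, right_pocket, screwdriver, shroud, socket, spark_plug, starter_pawl, tach_probe, tray
[1.45304338 0.66377296 0.78969239]
1.2
```

View pics/top0.png

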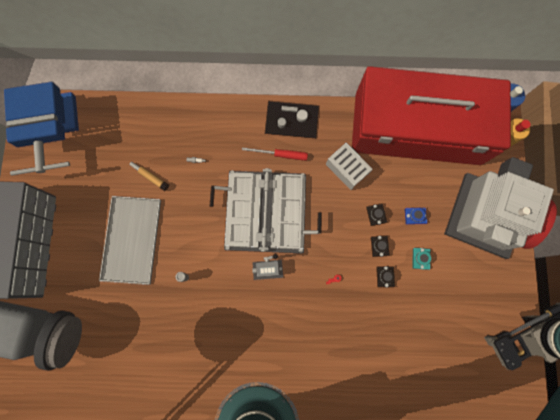

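View pics/scene0.png

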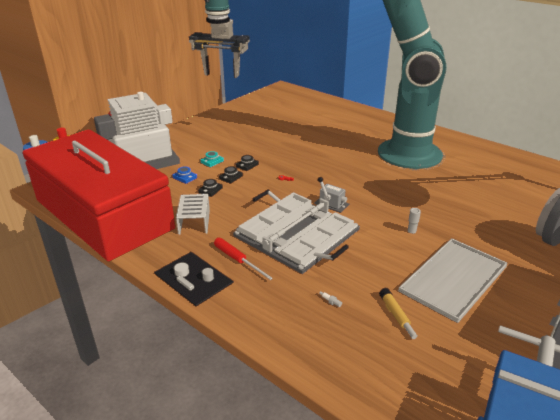

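```bash
cat > h.py <<'E'
from station import *
import cv2,numpy as np
from scipy.spatial.transform import Rotation as Ro
def cloud(c):
    p,d=viewer.read_camera(c); i=viewer.camera_info(c); K=np.array(i["intrinsics"])
    v,u=np.indices(d.shape); 
    q=np.stack([(u-K[0,2])/K[0,0]*d,-(v-K[1,2])/K[1,1]*d,-d],-1)
    w=q@np.array(i["rotation"]).T+np.array(i["eye"]); w[d==0]=np.nan
    return p,w
def mounts(c="top",zmin=.007,zmax=.045,region=None,dark=75):
    p,w=cloud(c)
    m=((p.max(2)<dark)&(w[...,2]>zmin)&(w[...,2]<zmax)).astype(np.uint8)
    if region is not None:
        x0,x1,y0,y1=region; m&=((w[...,0]>x0)&(w[...,0]<x1)&(w[...,1]>y0)&(w[...,1]<y1)).astype(np.uint8)
    m=cv2.morphologyEx(m,cv2.MORPH_CLOSE,np.ones((5,5)))
    n,l,s,_=cv2.connectedComponentsWithStats(m)
    out=[]
    for k in range(1,n):
        if s[k,4]<60: continue
        q=w[(l==k)&np.isfinite(w[...,2])]
        (cx,cy),(a,b),g=cv2.minAreaRect((q[:,:2]*1000).astype(np.float32))
        top=q[q[:,2]>np.percentile(q[:,2],98)-.006]
        if a<b: a,b,g=b,a,g+90
        g=(g+90)%180-90
        out.append(dict(c=np.round([cx/1000,cy/1000],4).tolist(),size=(round(a),round(b)),yaw=round(g,1),neck=np.round((top.min(0)+top.max(0))[:2]/2,4).tolist(),z=round(np.percentile(q[:,2],98),4),n=s[k,4]))
    return out
def rot(yaw=0,tilt=0):
    """tool down; tool y along world y turned by yaw (rad); tilt>0 leans body to +y (about world x)"""
    return Ro.from_euler('x',-tilt).as_matrix()@Ro.from_euler('z',yaw).as_matrix()@np.array([[1,0,0],[0,-1,0],[0,0,-1.]])
E
python3 - <<'E'
from h import *
np.set_printoptions(precision=3,suppress=True)
s=env.sense(); print(s["tcp_rot"])
for c in("top","scene"):
    for m in mounts(c,region=(.3,.7,-.55,-.25)): print(c,m)
p,w=cloud("top")
x,y,z=w[...,0],w[...,1],w[...,2]
for xx in (.525,.56,.595,.63,.66):
    k=(abs(x-xx)<.004)&(abs(y)<.2); o=np.argsort(y[k])
    print(xx,[(int(a*1000),int(b*1000)) for a,b in zip(y[k][o][::2],z[k][o][::2])])
for yy in (-.08,.065):
    k=(abs(y-yy)<.004)&(abs(x-.6)<.14); o=np.argsort(x[k])
    print(yy,[(int(a*1000),int(b*1000)) for a,b in zip(x[k][o][::2],z[k][o][::2])])
# solidity: bar, edges rect of nest: z>.024
m=((z>.014)&(z<.05)&(abs(y)<.135)&(x>.47)&(x<.72)).astype(np.uint8)
q=w[m>0][:,:2]*1000; print(cv2.minAreaRect(q.astype(np.float32)))
im=cv2.resize(p[150:300,180:440],None,fx=3,fy=3,interpolation=2); cv2.imwrite("pics/crop1.png",im[:,:,::-1])
E
```

```text
[[ 0.896  0.445 -0.   ]
 [ 0.445 -0.896 -0.   ]
 [-0.     0.    -1.   ]]
top {'c': [0.5939, -0.3381], 'size': (57, 49), 'yaw': 13.9, 'neck': [0.5946, -0.3369], 'z': np.float64(0.0329), 'n': np.int32(277)}
top {'c': [0.5012, -0.3459], 'size': (56, 49), 'yaw': 4.8, 'neck': [0.5013, -0.3457], 'z': np.float64(0.0329), 'n': np.int32(271)}
top {'c': [0.4131, -0.3599], 'size': (54, 48), 'yaw': 2.0, 'neck': [0.4139, -0.3595], 'z': np.float64(0.0331), 'n': np.int32(300)}
scene {'c': [0.4634, -0.3483], 'size': (150, 55), 'yaw': 8.6, 'neck': [0.4622, -0.3453], 'z': np.float64(0.0321), 'n': np.int32(372)}
scene {'c': [0.5967, -0.3329], 'size': (61, 49), 'yaw': 10.7, 'neck': [0.5977, -0.3311], 'z': np.float64(0.0319), 'n': np.int32(209)}
0.525 [(-199, -1), (-199, 0), (-196, -1), (-193, -2), (-193, 1), (-190, -1), (-188, -3), (-187, 0), (-184, 0), (-182, -5), (-181, 1), (-179, -2), (-175, 1), (-173, -3), (-172, 5), (-170, 0), (-167, 0), (-164, -2), (-161, -3), (-161, -1), (-158, -1), (-155, -3), (-152, 0), (-149, 0), (-146, -3), (-143, -1), (-140, 0), (-137, -1), (-135, -5), (-134, 0), (-131, 0), 
[... 11679 characters left out ...]
616, 18), (618, 22), (619, 17), (622, 18), (623, 27), (624, 23), (627, 24), (629, 28), (629, 26), (633, 25), (635, 27), (635, 26), (638, 25), (641, 27), (642, 22), (644, 29), (649, 18), (651, 21), (655, 19), (658, 20), (661, 10), (661, 18), (664, 20), (665, 16), (668, 17), (671, 18), (672, 14), (674, 19), (677, 18), (678, 13), (680, 19), (682, 23), (682, 20), (686, 20), (689, 19), (690, 15), (692, 19), (694, 23), (696, 16), (696, 27), (699, 27), (700, 22), (702, 25), (705, 28), (706, 22), (713, 10), (716, 10), (723, -1), (726, -1), (728, 3), (730, -4), (733, -2), (735, 1), (737, -6), (739, -2)]
((597.808349609375, -0.0738525390625), (241.6439971923828, 267.1331481933594), 1.3002761602401733)
```

View pics/crop1.png

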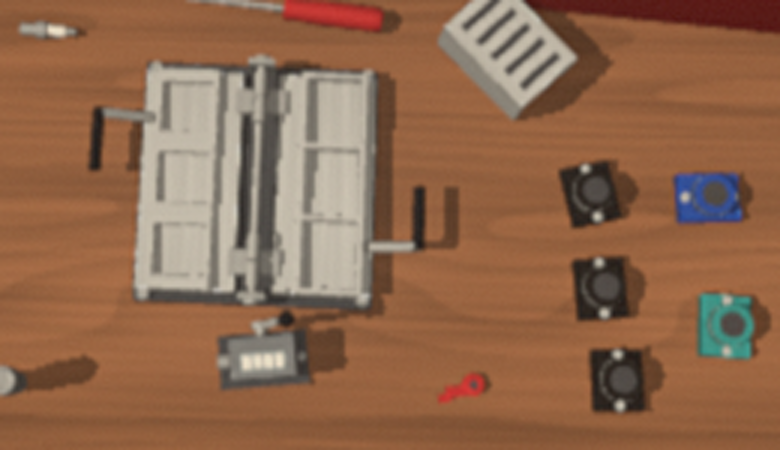

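```bash
cat >> h.py <<'E'
A=-.018; H=np.array([.597,-.009,.036]); RN=Ro.from_euler('z',A).as_matrix()
def nest(x,y,z): return H+RN@np.array([x,y,z])
def best(pos,yaw,tilt=0):
    q0=np.array(env.sense()["joint_positions"]);c=[]
    for k in (0,np.pi,-np.pi):
        R=rot(yaw+k,tilt); q=solver.inverse_kinematics(pos,R)
        if q is not None: c.append((np.abs(np.array(q)-q0).max(),k,R))
    return min(c,key=lambda t:t[0])[2]
def pick(xy,yaw,ztip=.018,up=.10,sq=25):
    R=best([*xy,ztip+up],yaw); env.reach([*xy,ztip+up],R); env.movel([*xy,ztip],rate=.12)
    effector.grasp(sq); w=env.sense()["gripper_width"]; env.movel([*xy,ztip+up],rate=.2); print("width",w,env.sense()["gripper_width"]); return w
def place(xy,yaw,ztip,up=.08):
    R=best([*xy,ztip+up],yaw); env.reach([*xy,ztip+up],R); env.movel([*xy,ztip+.012],rate=.12)
    env.movel([*xy,ztip],rate=.03); f=env.sense(); print("place",np.round(f["ee_pos"],4),np.round(f["wrist_force"],1))
    effector.release(); env.movel([*xy,ztip+up],rate=.2)
E
cat > load.py <<'E'
from h import *
import sys
def load(k,near):
    ms=mounts(region=(.3,.7,-.55,-.22)); m=min(ms,key=lambda m:np.hypot(*(np.array(m["neck"])-near))); print(m)
    py=-np.pi/4+A
    pick(m["neck"],py+np.deg2rad(m["yaw"])-A)
    place(nest(.071*k,-.072,0)[:2],py,.0395)
    print("t",env.sense()["t"])
for a in sys.argv[1:]:
    k,x,y=map(float,a.split(",")); load(k,[x,y])
p,w=cloud("top"); cv2.imwrite(f"pics/l{int(env.sense()['t'])}.png",cv2.resize(p[150:300,180:440],None,fx=3,fy=3,interpolation=2)[:,:,::-1])
E
python3 load.py -1,.414,-.36; ls pics
```

```text
{'c': [0.4132, -0.3601], 'size': (54, 48), 'yaw': 1.4, 'neck': [0.4151, -0.3599], 'z': np.float64(0.0331), 'n': np.int32(300)}
width 0.039175354934382685 0.038999781414165505
place [ 0.5246 -0.0796  0.0394] [ 0.6  0.8 -0.9]
t 8.9
crop1.png
l8.png
scene0.npy
scene0.png
top0.npy
top0.png
```

View pics/l8.png

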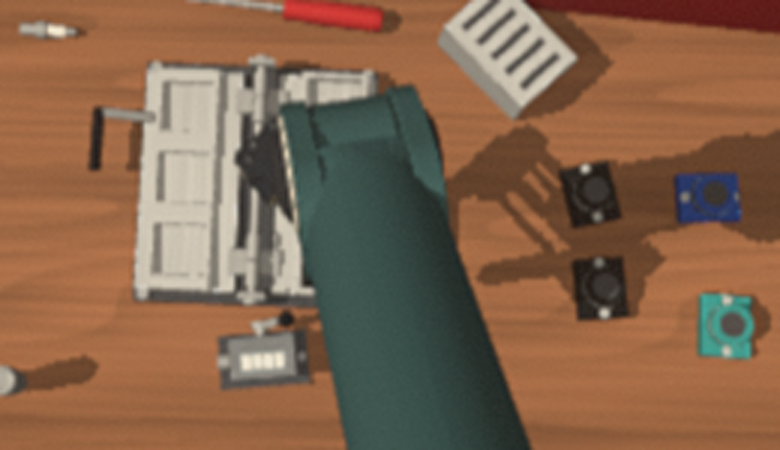

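```bash
python3 load.py 0,.501,-.346 && python3 load.py 1,.594,-.337 && python3 - <<'E'
from h import *
env.reach([.35,-.25,.35],best([.35,-.25,.35],0))
for m in mounts(region=(.47,.72,-.14,-.03),zmin=.026,zmax=.07): print(m)
for k in(-1,0,1): print(nest(.071*k,-.072,0)[:2])
p,w=cloud("top"); cv2.imwrite("pics/n1.png",cv2.resize(p[160:270,200:350],None,fx=5,fy=5,interpolation=2)[:,:,::-1])
E
```

```text
{'c': [0.5018, -0.3454], 'size': (57, 48), 'yaw': 4.6, 'neck': [0.5015, -0.346], 'z': np.float64(0.0335), 'n': np.int32(321)}
width 0.0395541323871131 0.03935824714489677
place [ 0.5957 -0.0809  0.0394] [-0.1 -0.3  0.1]
t 16.3167
{'c': [0.5945, -0.338], 'size': (59, 49), 'yaw': 11.7, 'neck': [0.5945, -0.3366], 'z': np.float64(0.0334), 'n': np.int32(327)}
width 0.03880379683457833 0.03932445788485033
place [ 0.6666 -0.0822  0.0394] [ 0.4  0.  -0.4]
t 23.6333
{'c': [0.6306, -0.0837], 'size': (130, 46), 'yaw': -1.5, 'neck': [0.6307, -0.0836], 'z': np.float64(0.0524), 'n': np.int32(547)}
{'c': [0.5227, -0.0807], 'size': (56, 46), 'yaw': -1.5, 'neck': [0.5226, -0.0811], 'z': np.float64(0.0527), 'n': np.int32(256)}
[ 0.52471557 -0.07971041]
[ 0.59570407 -0.08098834]
[ 0.66669257 -0.08226627]
```

View pics/n1.png

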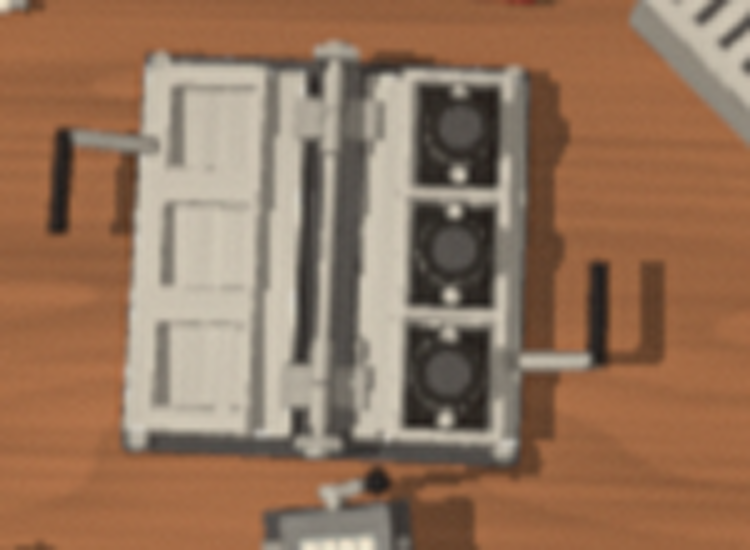

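```bash
cat >> h.py <<'E'
D=.007
def hpose(x,th,tilt,flip,off=0,back=0):
    """th: angle from +y (left) over the top; off: outward shift along closing line; back: retreat along the tool"""
    R=RN@rot(np.pi if flip else 0,tilt)
    bar=nest(x,.157*np.cos(th),.157*np.sin(th))
    return bar+R[:,2]*(D-back)+RN@np.array([0,off,0]),R
def swing(x,t0,t1,T0,T1,flip,n=30,rate=.09):
    for i in range(1,n+1):
        s=i/n; p,R=hpose(x,t0+(t1-t0)*s,T0+(T1-T0)*s,flip)
        env.movel(p,R,rate=rate)
        f=env.sense()
        if i%6==0: print(i,round(f["gripper_width"],4),np.round(f["wrist_force"],1),round(f["t"],1))
d=np.deg2rad
E
python3 - <<'E'
from h import *
np.set_printoptions(precision=2,suppress=True)
for flip in(0,1):
  for x in(.033,0,-.033):
    qs=[solver.inverse_kinematics(*hpose(x,th,d(22)*np.cos(th),flip)) for th in np.linspace(0,np.pi,13)]
    print(flip,x,[i for i,q in enumerate(qs) if q is None]); 
    if all(q is not None for q in qs): qs=np.array(qs);print(qs.min(0),qs.max(0),np.abs(np.diff(qs,axis=0)).max(0))
E
```

```text
0 0.033 []
[-1.18  0.87  1.11  1.66 -1.26  1.18 -1.31] [-0.28  1.28  1.34  1.73 -0.77  1.61 -0.39] [0.12 0.09 0.23 0.02 0.1  0.15 0.14]
0 0 []
[-1.24  0.81  1.11  1.75 -1.24  1.16 -1.31] [-0.3   1.26  1.35  1.82 -0.74  1.58 -0.34] [0.13 0.1  0.23 0.02 0.1  0.15 0.15]
0 -0.033 []
[-1.29  0.74  1.11  1.82 -1.22  1.12 -1.31] [-0.3   1.24  1.35  1.9  -0.69  1.55 -0.28] [0.14 0.11 0.23 0.02 0.11 0.15 0.17]
1 0.033 []
[ 0.02  0.64 -0.94  1.57  0.36  0.96  0.49] [ 0.94  0.99 -0.73  1.64  0.95  1.33  1.61] [0.11 0.08 0.07 0.02 0.15 0.08 0.19]
1 0 []
[ 0.02  0.59 -0.99  1.65  0.33  0.92  0.44] [ 0.97  0.95 -0.73  1.72  0.94  1.3   1.62] [0.12 0.08 0.09 0.02 0.17 0.09 0.22]
1 -0.033 []
[ 0.02  0.54 -1.06  1.73  0.27  0.88  0.4 ] [ 1.    0.89 -0.74  1.8   0.93  1.27  1.67] [0.15 0.08 0.13 0.02 0.2  0.11 0.25]
```

```bash
python3 - <<'E'
from h import *
np.set_printoptions(precision=2,suppress=True)
env.goto_joints([-.2,.45,0,1.5,0,1.2,1.4]); s=env.sense(); print(s["ee_pos"],s["tcp_rot"][:,1])
flip=s["tcp_rot"][1][1]>0
qs=np.array([solver.inverse_kinematics(*hpose(.033,th,d(22)*np.cos(th),flip)) for th in np.linspace(0,np.pi,13)])
print(flip,qs.min(0),qs.max(0),np.abs(np.diff(qs,axis=0)).max(0))
E
```

```text
[0.66 0.1  0.27] [-0.03  1.   -0.  ]
True [-0.53  0.46 -0.09  1.61 -0.37  0.93  0.9 ] [0.44 0.78 0.12 1.68 0.32 1.03 2.18] [0.13 0.07 0.02 0.02 0.11 0.05 0.17]
```

```bash
python3 - <<'E'
from h import *
x=.033
env.reach(*hpose(x,0,d(20),1,back=.08)); env.movel(hpose(x,0,d(20),1)[0],rate=.08)
print(env.sense()["wrist_force"])
effector.grasp(30); s=env.sense(); print("w",s["gripper_width"],s["grasp_force"],s["wrist_force"],s["ee_pos"]-hpose(x,0,d(20),1)[0])
p,w=cloud("scene"); cv2.imwrite("pics/g1.png",cv2.resize(p[120:320,180:420],None,fx=3,fy=3,interpolation=2)[:,:,::-1])
E
```

```text
[-0.36362805 -0.17268999  0.27457965]
w 0.010616997657561156 29.999673664569855 [ 1.37511338  3.23234804 -3.10241096] [ 1.92581606e-05  1.40096137e-03 -3.05262481e-04]
```

View pics/g1.png

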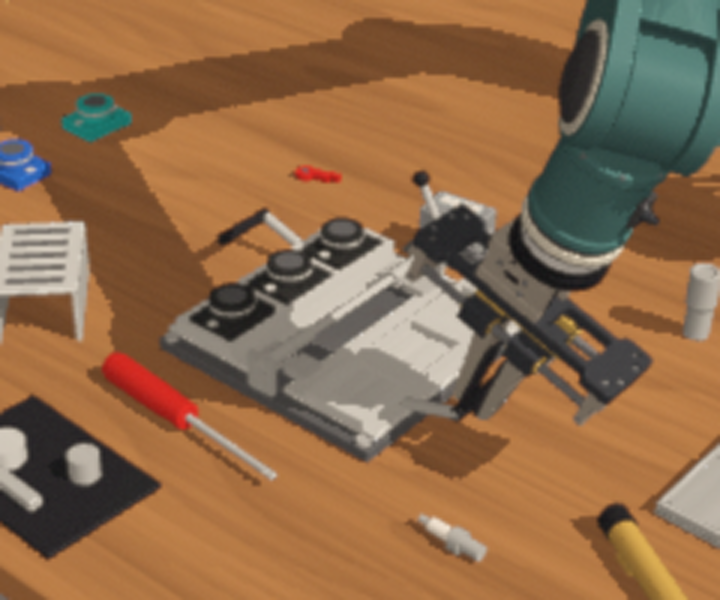

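```bash
python3 - <<'E'
from h import *
swing(.033,0,d(178.5),d(20),d(-25),1,n=36)
s=env.sense(); print("end",s["wrist_force"],s["gripper_width"],s["t"])
p,w=cloud("scene"); cv2.imwrite("pics/g2.png",cv2.resize(p[120:320,180:420],None,fx=3,fy=3,interpolation=2)[:,:,::-1])
E
```

```text
6 0.0111 [0.5 6.4 0.2] 32.0
12 0.0108 [-2.3  8.   7.9] 33.8
18 0.0109 [1.6 0.9 5. ] 35.6
24 0.011 [-0.5 -1.4  3.1] 37.4
30 0.0106 [-0.7 -0.4 -1.1] 39.2
36 0.011 [-0.6  3.  -2.4] 41.0
end [-0.63956652  3.04836785 -2.37129934] 0.011008151657889074 41.0333
```

View pics/g2.png

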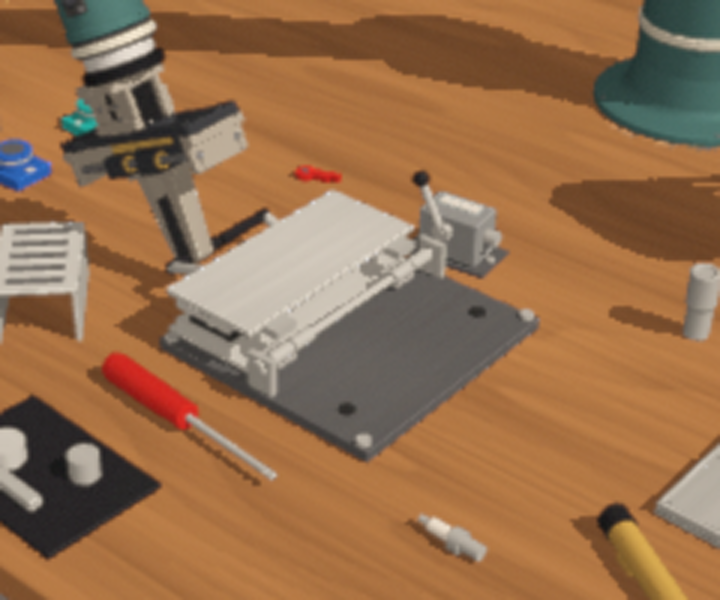

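```bash
python3 - <<'E'
from h import *
def rep(l): s=env.sense(); print(l,round(s["gripper_width"],4),np.round(s["wrist_force"],1),np.round(s["moment"],2),round(s["t"],1))
p,R=hpose(.033,np.pi,d(-25),1); env.movel(p,R,rate=.03); rep("down")
effector.release(); rep("rel")
p,R=hpose(0,np.pi,d(-25),1,off=-.002); env.movel(p,R,rate=.06); rep("x0")
effector.grasp(45); rep("grip")
p,w=cloud("scene"); cv2.imwrite("pics/g3.png",cv2.resize(p[140:290,170:370],None,fx=4,fy=4,interpolation=2)[:,:,::-1])
E
```

```text
down 0.011 [-4.7  2.6 10.1] [1.37 0.81 0.43] 41.4
rel 0.0919 [ -2.  -13.3  -1.3] [-3.    0.12  0.17] 42.6
x0 0.092 [  4.  -11.   -0.4] [-2.47 -0.92 -0.59] 43.3
grip 0.0105 [-0.8  3.3  6. ] [1.19 0.13 0.12] 44.5
```

View pics/g3.png

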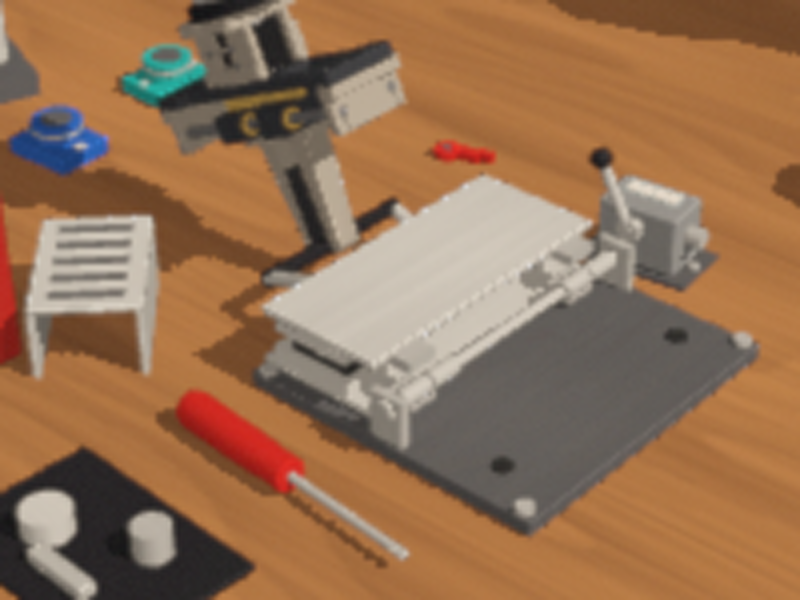

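```bash
python3 - <<'E'
from h import *
swing(0,np.pi,d(1),d(-25),d(25),1,n=36,rate=.08)
p,w=cloud("scene"); cv2.imwrite("pics/g4.png",cv2.resize(p[140:290,200:400],None,fx=4,fy=4,interpolation=2)[:,:,::-1])
E
```

```text
6 0.01 [ 2.9  0.  -6.5] 46.5
12 0.0106 [-2.3 -8.5  6.3] 48.4
18 0.0107 [-2.4 -1.2 10.6] 50.3
24 0.0105 [-0.7  5.9  6.8] 52.2
30 0.0104 [1.9 6.6 0.2] 54.1
36 0.0104 [ 1.5  5.1 -4.5] 56.0
```

View pics/g4.png

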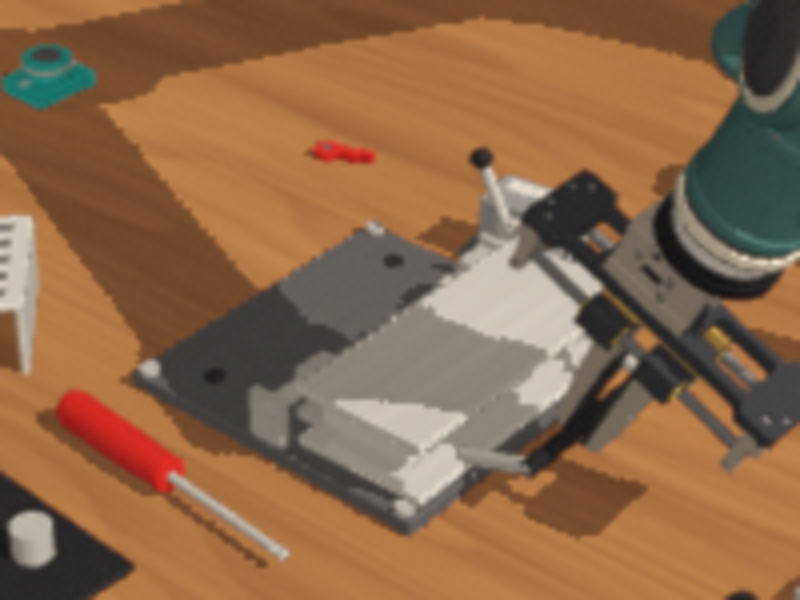

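Both leaves lie shut on the left. Now I release, slide to the right half-handle and fold it back.

```bash
python3 - <<'E'
from h import *
def rep(l): s=env.sense(); print(l,round(s["gripper_width"],4),np.round(s["wrist_force"],1),round(s["t"],1))
p,R=hpose(0,0,d(25),1); env.movel(p,R,rate=.03); rep("down")
effector.release(); rep("rel")
p,R=hpose(-.033,0,d(25),1,off=.002); env.movel(p,R,rate=.06); rep("x-33")
effector.grasp(35); rep("grip")
swing(-.033,0,np.pi,d(25),d(-22),1,n=36,rate=.08); rep("end")
effector.release(); rep("rel")
p,R=hpose(-.033,np.pi,d(-22),1,back=.10); env.movel(p,rate=.12)
env.reach([.35,-.25,.35],best([.35,-.25,.35],0))
for m in mounts(region=(.47,.73,.01,.12),zmin=.026,zmax=.08): print(m)
for k in(-1,0,1): print(nest(.071*k,.072,0)[:2])
p,w=cloud("top"); cv2.imwrite("pics/n2.png",cv2.resize(p[160:300,90:350],None,fx=3,fy=3,interpolation=2)[:,:,::-1])
E
```

```text
down 0.0105 [ 1.7  5.1 -3.4] 56.3
rel 0.0918 [-1.  18.6  0.2] 57.5
x-33 0.0916 [ 7. 15.  0.] 58.2
grip 0.011 [-1.1 -0.2  0.9] 59.4
6 0.011 [-1.3  7.6 -0.1] 61.3
12 0.0109 [-2.6  7.5  6.9] 63.2
18 0.0108 [0.6 0.5 5.2] 65.1
24 0.011 [-0.8 -1.   0.3] 67.0
30 0.0111 [-0.4  1.3 -2.3] 68.9
36 0.0112 [-3.4  5.1  8.4] 70.8
end 0.0112 [-3.4  5.1  8.4] 70.8
rel 0.0918 [-1.2  0.3  0.2] 72.1
{'c': [0.6673, 0.0573], 'size': (57, 46), 'yaw': -1.6, 'neck': [0.6677, 0.0569], 'z': np.float64(0.053), 'n': np.int32(263)}
{'c': [0.5588, 0.0574], 'size': (125, 50), 'yaw': -2.3, 'neck': [0.5579, 0.0572], 'z': np.float64(0.0531), 'n': np.int32(542)}
[0.52730743 0.06426627]
[0.59829593 0.06298834]
[0.66928443 0.06171041]
```

View pics/n2.png

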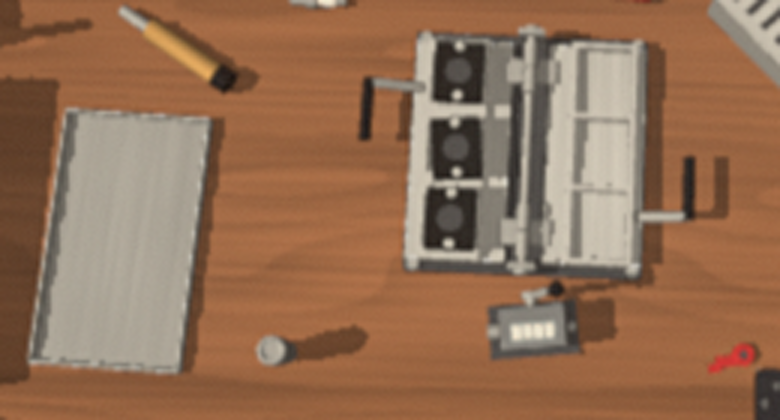

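```bash
cat > unload.py <<'E'
from h import *
p,w=cloud("top")
hsv=cv2.cvtColor(p,cv2.COLOR_RGB2HSV)
m=((hsv[...,1]<60)&(hsv[...,2]>90)&(w[...,0]>.33)&(w[...,0]<.68)&(w[...,1]>.27)&(w[...,1]<.50)).astype(np.uint8)
n,l,s,_=cv2.connectedComponentsWithStats(m); k=1+np.argmax(s[1:,4])
(cx,cy),sz,g=cv2.minAreaRect((w[l==k][:,:2]*1000).astype(np.float32)); 
if sz[0]<sz[1]: g+=90
g=(g+90)%180-90; print("tray",cx,cy,sz,g)
assert abs(max(sz)-250)<12 and abs(min(sz)-145)<10
T=np.array([cx,cy])/1000; ty=np.deg2rad(g); ux=np.array([np.cos(ty),np.sin(ty)])
for k,x,ox in ((0,.595,0),(1,.667,.010),(-1,.523,0)):
    y=nest(.071*k,.074,0)[1]
    wd=pick([x+ox,y],A,ztip=.036,up=.09,sq=25)
    if not .043<wd<.053: print("bad grip"); break
    place(T+ux*(.077*k+ox),ty,.0205,up=.1)
env.reach([.40,-.25,.35],best([.40,-.25,.35],0))
print(env.sense()["t"])
p,w=cloud("top"); cv2.imwrite("pics/n3.png",cv2.resize(p[160:300,90:350],None,fx=3,fy=3,interpolation=2)[:,:,::-1])
for q in mounts(region=(.3,.7,.28,.5),zmin=.012,zmax=.06): print(q)
p,w=cloud("scene"); cv2.imwrite("pics/n4.png",cv2.resize(p[220:340,380:530],None,fx=4,fy=4,interpolation=2)[:,:,::-1])
E
python3 unload.py
```

```text
tray 503.382080078125 381.69415283203125 (146.1612548828125, 249.38372802734375) -2.6786727905273438
width 0.047926768228034156 0.04822826215209293
place [0.5033 0.3817 0.0204] [ 0.2 -0.2  0.1]
width 0.047640732466863255 0.04755023154770801
place [0.5902 0.3776 0.0203] [ 0.5  0.6 -1.9]
width 0.04776353448280633 0.04763502898775747
place [0.4264 0.3853 0.0203] [-0.3  0.9 -0.3]
100.0917
{'c': [0.5816, 0.3744], 'size': (57, 48), 'yaw': -2.9, 'neck': [0.5808, 0.3732], 'z': np.float64(0.0368), 'n': np.int32(282)}
{'c': [0.5027, 0.3772], 'size': (56, 48), 'yaw': 1.3, 'neck': [0.5025, 0.3768], 'z': np.float64(0.0366), 'n': np.int32(278)}
{'c': [0.4293, 0.3804], 'size': (55, 47), 'yaw': -2.8, 'neck': [0.4294, 0.38], 'z': np.float64(0.0371), 'n': np.int32(287)}
```

View pics/n3.png

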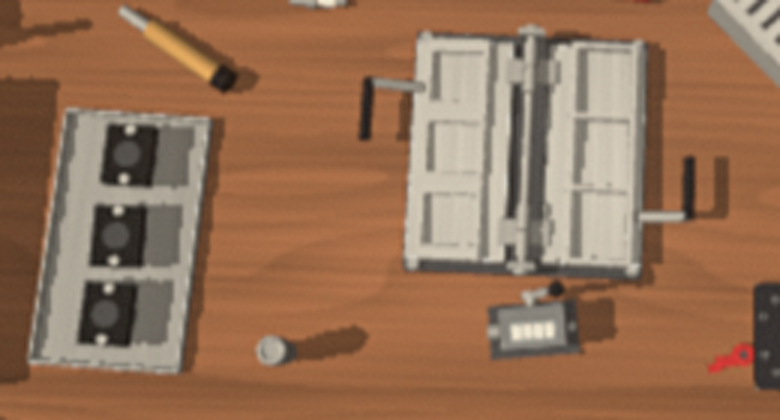

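View pics/n4.png

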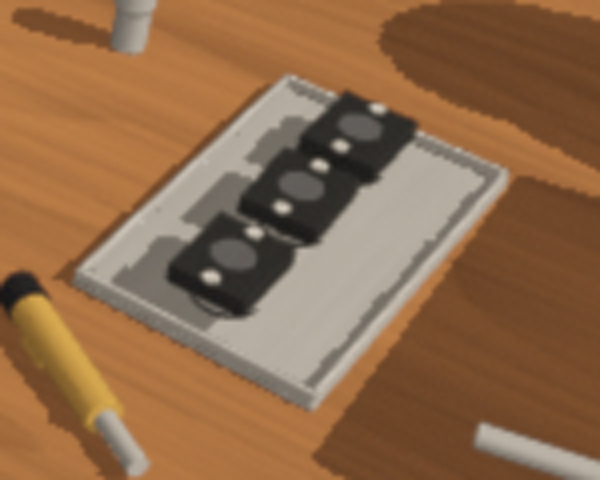

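```bash
cat > lever.py <<'E'
from h import *
p,w=cloud("top")
x,y,z=w[...,0],w[...,1],w[...,2]
m=(p.max(2)<70)&(abs(x-.46)<.03)&(abs(y+.035)<.035)&(z>.065)&(z<.12)
b=np.nanmedian(w[m],0); print("ball",b,m.sum())
bx=.456 if not np.isfinite(b[0]) or abs(b[0]-.456)>.008 else (b[0]+.456)/2
Z=.075; R=best([bx,-.09,Z],A)
env.reach([bx,-.09,.18],R); effector.grasp(10); env.movel([bx,-.09,Z],rate=.15)
env.movel([bx,-.060,Z],rate=.06)
yy=-.060
while yy<-.004:
    yy+=.003 if yy<-.026 else .0015
    env.movel([bx,yy,Z],rate=.04); f=env.sense()["wrist_force"]; print(round(yy,4),np.round(f,1))
    if abs(f[1])>9: break
p,w=cloud("scene"); cv2.imwrite("pics/lv.png",cv2.resize(p[150:250,260:400],None,fx=5,fy=5,interpolation=2)[:,:,::-1])
env.pause(.3)
env.movel([bx,-.09,Z],rate=.08); env.movel([bx,-.09,.2],rate=.15)
env.reach([.42,-.3,.3],best([.42,-.3,.3],A)); effector.release()
p,w=cloud("scene"); cv2.imwrite("pics/end.png",p[:,:,::-1]); print(env.sense()["t"])
E
python3 lever.py
```

```text
ball [ 0.45681871 -0.04146434  0.09263128] 15
-0.057 [-0.2 -2.   0.7]
-0.054 [-0.5 -2.   2.4]
-0.051 [-0.9 -2.1  0.5]
-0.048 [-0.3 -1.4  1.4]
-0.045 [ 0.3 -1.7  1. ]
-0.042 [-0.9 -1.9  1.2]
-0.039 [-0.7 -2.8  1.5]
-0.036 [-0.  -3.2  1.5]
-0.033 [-1.3 -3.   1.9]
-0.03 [-1.  -2.9  1.9]
-0.027 [-2.1 -3.   1.7]
-0.024 [-2.  -2.9  0.1]
-0.0225 [-1.8 -3.5 -1.4]
-0.021 [-1.2 -3.9 -1.5]
-0.0195 [-0.8 -2.8 -1.1]
-0.018 [-0.5 -4.1 -1.8]
-0.0165 [ 0.1 -3.5 -2.7]
-0.015 [-0.7 -4.  -0.9]
-0.0135 [-1.8 -4.1 -2.4]
-0.012 [-0.1 -5.7 -2. ]
-0.0105 [ 0.4 -8.3 -2.6]
-0.009 [  0.7 -13.   -2.8]
114.4333
```

View pics/lv.png

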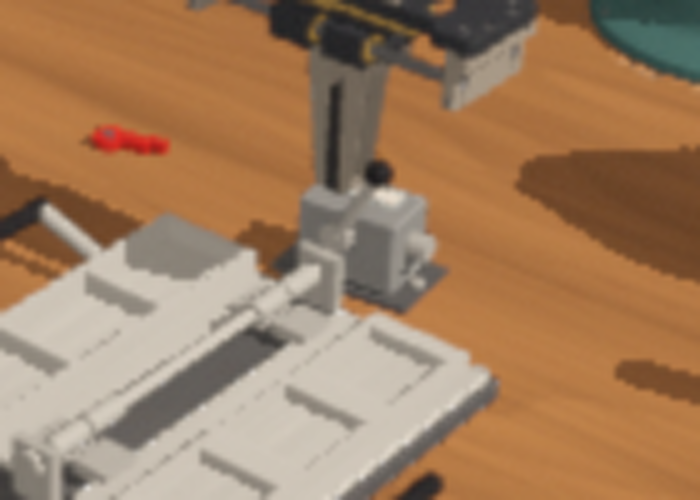

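View pics/end.png

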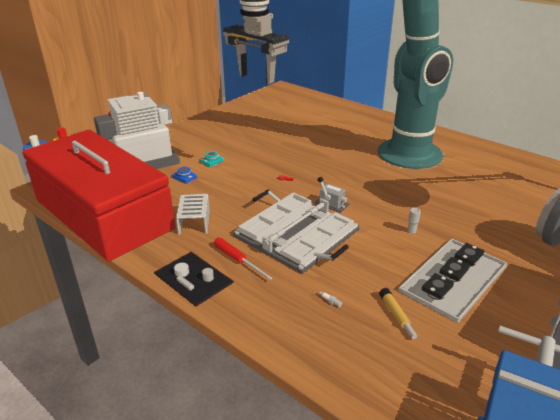

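```bash
python3 -c "
from station import *
print(workorder.finish_job())"
```

```text
the job is handed in; nothing more can be done
None
```

The job is handed in: all three mounts were turned over in the nest and stand gasket face up on their necks in the tray, the counter lever was swung to its stop and sprang back, and the nest is open with everything else where it was.

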